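# Raise the telescopic camera stand for an overhead shot

## Task

Get the small camera stand on the worktop ready for an overhead cooking shot: first, with the mast still fully down, turn the focus dial on its base until the dial's pointer meets the raised index mark. Then squeeze the button in the side of the mast's handle, pull the mast straight up past its first stop to the second stop (as far as it goes), and finish while still holding it up there, because it sinks back when let go. Leave the dial at its mark, and do not push the garlic or the lemon beside the stand about.

Things in the scene. Friction and masses are not known exactly. Their poses are not given: they have to be found in the camera images.
- stand: Camera stand, fixed to the worktop: grey base plate 90 mm (x) by 235 mm (y, -180 to +55), 14 mm high; round black mast collar (48 mm across, 76 mm high) at the origin; dial axis at y = -140 mm. Origin on the worktop on the mast's axis; z up, x toward the camera's side (roughly away from the robot), y from the dial toward the mast.
- dial_grip (a point): Point on the dial's axis at the height to grip, 46 mm above the worktop. The dial: a metal disc (58 mm across, top 33.5 mm above the worktop) with an upright black bar grip, 13 mm thick, 42 mm long, from the disc up to 58.5 mm. This frame turns with the dial: x along the bar toward the pointer (its nosed end with a thin metal line), z up. Grip across the 13 mm.
- dial (a joint): Angle of the dial, rad, positive counter-clockwise seen from above; 0 with the pointer along the stand's x; turns from -0.1 to 2.4 against light friction (0.04 N m), stays where it is left, no click. The raised index mark is at 1.50 rad. Starts between 0.15 and 0.85. It sets the camera's focus.
- index_mark (a point): Top of the raised metal index mark, a bar 14 x 4 mm on the dial's black seat, 38 mm from the dial's axis and 31 mm above the worktop; longer and taller than the scale ticks beside it.
- handle: Handle on the mast: black rounded block 62 (x) by 34 (y) by 34 mm (z), origin at its centre, 117 mm above the worktop with the mast down; axes as the stand's. The button stands out on +y, ribs on -y: grip from above across y, a finger on each (41 mm wide, 36 once pressed). A small camera in a fork at its +x end reaches x = 100, y = +-32 mm, no higher than the handle.
- button_face (a point): Centre of the outer face of the button, 24 mm from the handle's centre along +y before pressing; the metal button is 34 mm (x) by 18 mm (z).
- button (a joint): How far the button is pressed in, m: 0 out, 0.005 fully in. Takes 3 N to start and 7 N to reach the bottom; springs out. It withdraws the mast's latch when 4 mm or more in.
- mast (a joint): How far the mast is up, m: 0 down, 0.110 at the second stop (rigid end stop). With the button out, a latch blocks it within 4 mm of the bottom and catches it at the first stop (0.048 to 0.057); the button held in lets it pass. Nothing catches it at the second stop: let go there, it sinks to the first. Weight and spring pull down 6 N at the bottom, 8 N at the top; drag adds 60 N per m/s.
- garlic: Bystander: a garlic bulb, 60 mm across, 59 mm high, on the worktop behind the dial. Origin at its underside.
- lemon: Bystander: a lemon, 71 x 53 x 51 mm, on the worktop to the left of the mast. Origin at its underside.

How it is judged (in metres and radians):
On the way, in this order (a step that is already met when the one before it is completed fails the run):
1. the dial's pointer is at the index mark while the mast is still down (value of joint dial between 1.38 and 1.62 rad and value of joint mast below 0.01 m), for 0.3 s.
2. the fingers hold the handle with the button pressed and the mast at the second stop (value of joint mast above 0.104 m and value of joint button above 0.003 m and contact force between the fingers and handle above 3 N), for 0.2 s.
At the end, for the whole second after the job is handed in: The fingers still hold the handle (more than 3 N) with the button squeezed at least 3 mm in, the mast is at rest within 6 mm of its second stop, and the dial is within 0.12 rad (7 degrees) of its index mark (all of step 2 and velocity of joint mast between -0.01 and 0.01 m/s and value of joint dial between 1.38 and 1.62 rad); the arm keeps its last pose, push and grip.
It fails at once if the garlic or the lemon is pushed more than 30 mm (distance of any of garlic, lemon from where it was at the start of the episode above 0.03 m).
It also fails if it takes over 48 s, if anything falls off the work surface, if the arm or the gripper's body presses on something with over 40 N, if the wrist force passes 120 N, or if a joint passes its speed limit or range.

## Robot

A 6-joint arm with a two-finger parallel gripper is mounted at the origin on a cart in front of the work surface, level with it; the furniture and walls round the work are solid. World frame = base frame: x ahead of the robot, y to its left, z up, the work surface at z = 0. Lengths are in m, angles in degrees, forces in N, time in s.
With the tool pointing down it reaches from about 0.325 to 0.85 m from the base axis. Payload 15.5 kg.
Tool frame: the origin (TCP) lies at the very end of the fingers, on their centre line; the grasp point (between the pads) lies arm.grip_depth behind it (arm.grip_depth is the distance from the TCP to the grasp point, in m); z points along the fingers, y is the line along which they close (so a half turn about z gives the same grasp; the last joint's range is limited). The gripper opens to 91 mm and grips with 3 to 60 N. Pads are 32 mm wide; open, the fingers measure 118 mm over their backs; the gripper's body (76 mm by 178 mm) begins 60 mm behind the grasp point.
Start: joints at [-71.133, 28.281, 77.091, -0, 74.628, -5.472], TCP at [0.258, -0.569, 0.214] pointing down, gripper open.
Joint ranges: [-166.48, 166.48], [-47.26, 123.95], [12.59, 153.08], [-70.14, 250.14], [6.76, 159.57], [-176.63, 176.63]. Speed limits (degrees/s): [108.29, 108.29, 147.25, 172.46, 172.46, 172.46].

## Interface

Orientations are given as a 3x3 rotation matrix whose columns are the frame's x, y, z axes.
In Python, from rig import arm gives the robot as it stands. Calls block until the motion is done:
- arm.move_to(position, orientation): joint-space move of the TCP to a pose.
- arm.move_l(position, orientation=None, feed=0.15): straight line of the TCP; orientation=None keeps the orientation; feed is the mean speed in m/s.
- arm.move_joints(angles): joint-space move.
- arm.grip(opening): finger opening in m; the grip force is fixed at half the most; returns when the fingers have stopped.
- arm.sleep(seconds).
- arm.solve_ik(position, orientation): joint angles nearest the present ones, or None.
- arm.snapshot(name): name is "scene" or "side" or "wrist"; returns the picture (384x512x3 uint8, red, green, blue); there is no depth.
- arm.get_calibration(name): a dict with "intrinsics" (3x3 intrinsics, pixels), "cam_to_world" (4x4, takes a point from camera to world coordinates). Camera axes: x right, y down, z forward; pixel columns grow to the right and rows downward; lengths in m; the calibration is good to about 2 mm. The wrist camera is an equidistant fisheye: a pixel r from the principal point sees the ray r / f radians off the axis. A picture is of the moment at which its call begins: read the wrist's pose just before it. get_calibration takes no time and is no camera call; for the wrist camera it gives the pose at the moment of the call.
A pose or a line that the arm cannot do raises arm.Unreachable and nothing moves.
- arm.sign_off(): hands the job in; it is judged then, once.
Readings, each from a call of its own:
- arm.current_t(): time.
- arm.current_joint_positions(): joint angles.
- arm.current_dq(): joint speeds.
- arm.current_tau(): joint torques, N m.
- arm.current_ee_pos(): TCP position.
- arm.current_tool_rot(): TCP orientation.
- arm.current_force(): force on the tool from outside, world axes, zero at the start.
- arm.current_torque(): the same for the moment, N m.
- arm.current_width(): finger opening in m.
- arm.current_grasp_force(): force on a finger pad.
Only numpy, scipy, OpenCV 4.12 (cv2) and the standard library are available. Lean on these libraries where they do the work, as an engineer would, in place of code of your own. Each camera call takes 0.05 s, during which the arm holds its last target. There are 200 camera calls.

## Working session

There is one attempt and no reset: what is moved stays moved. The work goes in short steps, each a Python script; the robot and the scene stay as the last script left them, time stands still between calls to the robot, and variables do not carry over. Pictures are saved under pics/ and viewed, at most 10 in all, crops included, and the job is handed in when it is done.

```bash
ls; mkdir -p pics; python3 - <<'E'
from rig import arm
import cv2, numpy as np
ims=[]
for n in ["scene","side","wrist"]:
    im=arm.snapshot(n); cv2.imwrite(f"pics/{n}0.png",im[...,::-1]); c=arm.get_calibration(n)
    print(n,np.round(c["intrinsics"],1).tolist(),np.round(c["cam_to_world"],3).tolist())
    ims.append(im)
a=cv2.resize(np.vstack(ims[:2])[...,::-1],None,fx=.78,fy=.78)
cv2.imwrite("pics/both0.png",a)
print(arm.grip_depth,arm.current_t(),arm.current_tool_rot().tolist() if hasattr(arm.current_tool_rot(),'tolist') else arm.current_tool_rot())
E
```

```text
pics
scene [[420.1, 0.0, 243.7], [0.0, 420.1, 193.0], [0.0, 0.0, 1.0]] [[-0.671, -0.509, 0.54, 0.148], [-0.742, 0.464, -0.484, 0.578], [-0.004, -0.725, -0.689, 0.694], [0.0, 0.0, 0.0, 1.0]]
side [[459.1, 0.0, 262.1], [0.0, 459.1, 189.9], [0.0, 0.0, 1.0]] [[-0.994, -0.048, 0.1, 0.516], [-0.109, 0.576, -0.81, 0.844], [-0.019, -0.816, -0.578, 0.579], [0.0, 0.0, 0.0, 1.0]]
wrist [[297.3, 0.0, 255.5], [0.0, 297.3, 192.0], [0.0, 0.0, 1.0]] [[0.412, -0.877, -0.248, 0.328], [-0.911, -0.396, -0.111, -0.537], [-0.001, 0.272, -0.962, 0.384], [0.0, 0.0, 0.0, 1.0]]
0.0188 0.15 [[0.9111061965383065, 0.41217159114052343, -0.00027943906369683674], [0.41217167683361033, -0.9111058252492293, 0.0008270508394690667], [8.628830172169395e-05, -0.0008687080121491908, -0.9999996189502868]]
```

View pics/scene0.png

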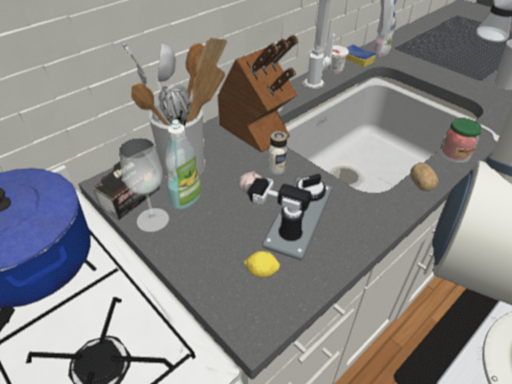

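View pics/side0.png

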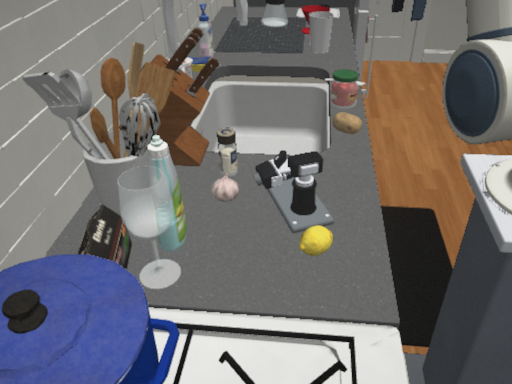

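The scene shows the stand's collar base near (291,238), plate corners near (265,247), (303,255) and (330,187), the lemon at (262,264) and the garlic at (250,181). In the side view the lemon is at (316,240) and the garlic at (225,188).

```bash
cat > h.py <<'E'
import numpy as np, cv2
from rig import arm
def cal(n):
    c=arm.get_calibration(n); return np.array(c["intrinsics"]),np.array(c["cam_to_world"])
def ray(n,uv,C=None):
    K,T=C or cal(n); d=(np.array(uv,float)-K[:2,2])/K[0,0]
    if n=="wrist":
        r=np.hypot(*d)+1e-12; v=np.r_[d/r*np.sin(r),np.cos(r)]
    else: v=np.r_[d,1]
    return T[:3,3],T[:3,:3]@v
def onplane(n,uv,z,C=None):
    o,v=ray(n,uv,C); return (o+v*(z-o[2])/v[2])[:3]
def proj(n,P,C=None):
    K,T=C or cal(n); p=T[:3,:3].T@(np.array(P,float)-T[:3,3])
    if n=="wrist":
        h=np.hypot(p[0],p[1]); q=p[:2]/h*np.arctan2(h,p[2])
    else: q=p[:2]/p[2]
    return q*K[0,0]+K[:2,2]
def down(yaw):  # tool x at yaw (rad), z down
    c,s=np.cos(yaw),np.sin(yaw); return np.array([[c,s,0],[s,-c,0],[0,0,-1.]])
E
python3 - <<'E'
from h import *
for uv in [(265,247),(303,255),(330,187)]: print(onplane("scene",uv,.014).round(3))
print(onplane("scene",(262,266),.02).round(3),onplane("scene",(250,181),.03).round(3),onplane("side",(316,240),.025).round(3),onplane("side",(225,188),.03).round(3))
a=cv2.imread("pics/scene0.png")[150:290,220:360]; b=cv2.imread("pics/side0.png")[130:270,200:340]
cv2.imwrite("pics/crop1.png",cv2.resize(np.hstack([a,b]),(800,400),interpolation=cv2.INTER_CUBIC))
E
```

```text
[0.53  0.177 0.014]
[0.463 0.135 0.014]
[ 0.557 -0.065  0.014]
[0.496 0.218 0.02 ] [0.688 0.074 0.03 ] [0.498 0.215 0.025] [0.689 0.075 0.03 ]
```

View pics/crop1.png

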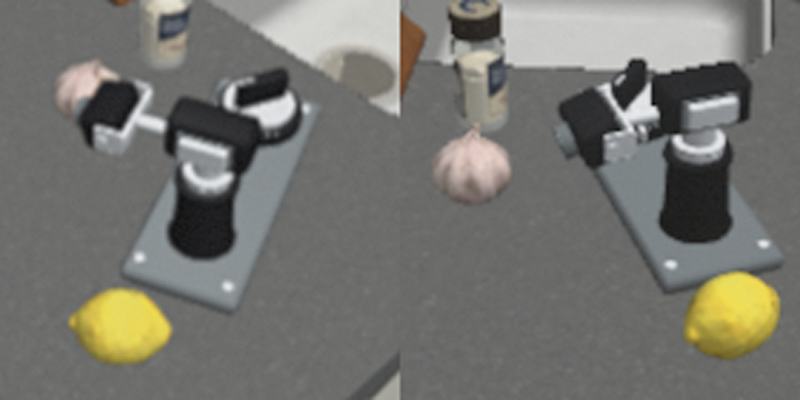

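The crop shows near corners of the plate at scene (262.7,245) and (301.5,258.5), and far right at (332,187). The stand's yaw is about 25°, with its origin near (0.52,0.106). Next I'll take a wrist view from above.

```bash
python3 - <<'E'
from h import *
R=down(np.radians(25)); x=R[:,0]
p=np.array([.56,.03,0])-x*.10; p[2]=.30
arm.move_to(p,R); arm.sleep(.3)
np.save("w1.npy",cal("wrist")[1]); im=arm.snapshot("wrist"); cv2.imwrite("pics/w1.png",im[...,::-1])
print(arm.current_t(),cal("wrist")[1].round(3).tolist(),arm.current_force())
cv2.imwrite("pics/w1b.png",cv2.resize(im[...,::-1],(800,600),interpolation=cv2.INTER_CUBIC))
E
```

```text
2.6583 [[0.422, -0.873, -0.247, 0.539], [-0.907, -0.406, -0.115, 0.02], [-0.0, 0.272, -0.962, 0.471], [0.0, 0.0, 0.0, 1.0]] [-0.07858573  0.31945281  0.69523195]
```

View pics/w1b.png

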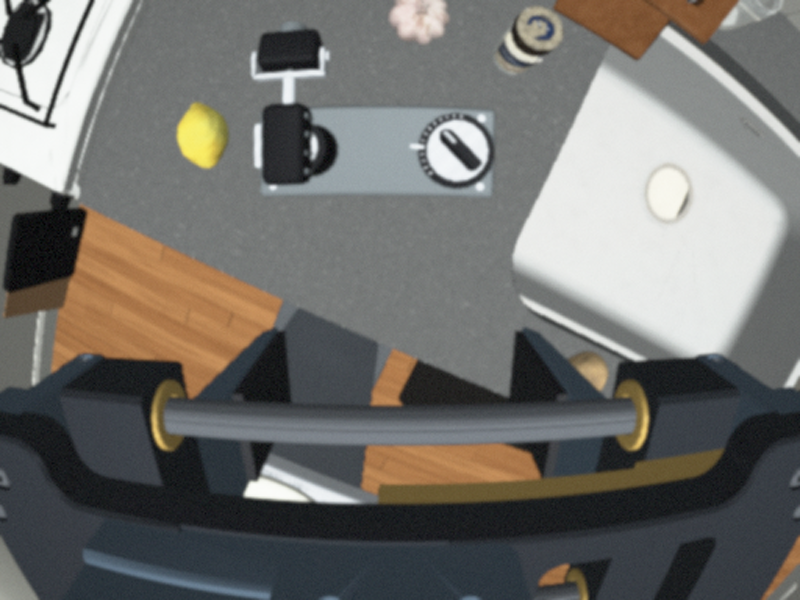

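The wrist view (800x600 scale) shows the plate corners at (493,108), (494,193) and (260,195). The dial bar runs from (445,133), the pointer end, to (478,168). The index mark is at (417,147) and the handle spans (262–310, 104–185).

```bash
python3 - <<'E'
from h import *
im=cv2.imread("pics/w1.png"); K=cal("wrist")[0]; C=(K,np.load("w1.npy")); s=512/800
P=lambda u,v,z: onplane("wrist",((u+.5)*s-.5,(v+.5)*s-.5),z,C)
# plate mask: bluish grey, largest blob
hsv=cv2.cvtColor(im,cv2.COLOR_BGR2HSV); print(hsv[96,240],hsv[60,230],hsv[150,250])
c=hsv[96,240].astype(int); m=(np.abs(hsv.astype(int)-c)<[12,25,22]).all(2).astype(np.uint8)*255
m[:60]=0;m[130:]=0;m[:,:160]=0;m[:,320:]=0
m=cv2.morphologyEx(m,cv2.MORPH_OPEN,np.ones((3,3)))
cn=max(cv2.findContours(m,0,cv2.CHAIN_APPROX_NONE)[0],key=cv2.contourArea)[:,0]
w=np.array([onplane("wrist",q,.014,C)[:2] for q in cn])
r=cv2.minAreaRect((w*1000).astype(np.float32)); print("plate rect mm",r,cv2.boxPoints(r))
# bar: dark blob within the disc
g=cv2.cvtColor(im,cv2.COLOR_BGR2GRAY); b=np.zeros_like(g); cv2.circle(b,(int(458*s),int(150*s)),19,255,-1)
bm=((g<95)&(b>0)).astype(np.uint8); n,l,st,ce=cv2.connectedComponentsWithStats(bm); i=l[int(152*s),int(463*s)]
ys,xs=np.where(l==i); w=np.array([onplane("wrist",q,.0585,C)[:2] for q in zip(xs,ys)])
rr=cv2.minAreaRect((w*1000).astype(np.float32)); print("bar",len(w),rr,w.mean(0))
A,B=P(445,133,.0585),P(478,168,.0585); print("bar clicked",A,B,(A+B)/2,np.degrees(np.arctan2(*(A-B)[1::-1])))
print("index",P(417,147,.031)); 
for q in [(262,104),(310,104),(310,185),(262,185)]: print("handle",P(*q,.134).round(4))
a=cv2.resize(im[60:130,155:325],(800,330),interpolation=cv2.INTER_CUBIC)
cv2.imwrite("pics/w1c.png",a)
E
```

```text
[ 99  25 171] [ 80   6 122] [110   6 120]
plate rect mm ((544.42041015625, 62.233116149902344), (83.64704895019531, 175.29031372070312), 24.343671798706055) [[ 4.70187317e+02  1.24845665e+02]
 [ 5.42443542e+02 -3.48594818e+01]
 [ 6.18653503e+02 -3.79432678e-01]
 [ 5.46397278e+02  1.59325714e+02]]
bar 204 ((580.6372680664062, -18.903409957885742), (41.9217414855957, 10.971771240234375), 70.69066619873047) [ 0.57930728 -0.02120349]
bar clicked [ 0.58824034 -0.00092791  0.0585    ] [ 0.57305748 -0.04061326  0.0585    ] [ 0.58064891 -0.02077058  0.0585    ] 69.0641024529516
index [0.56801593 0.01556696 0.031     ]
handle [0.546  0.1343 0.134 ]
handle [0.559  0.1004 0.134 ]
handle [0.5045 0.0757 0.134 ]
handle [0.4905 0.1095 0.134 ]
```

View pics/w1c.png

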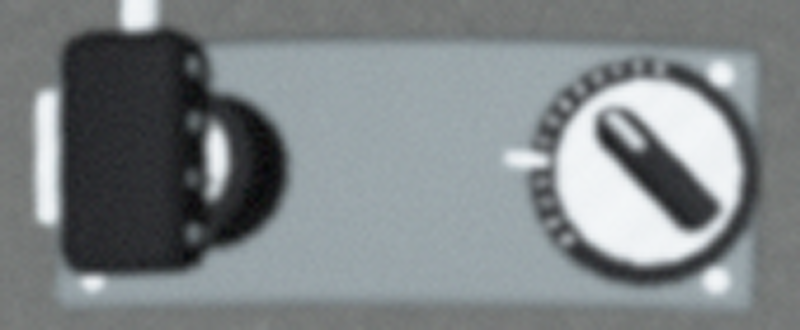

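```bash
python3 - <<'E'
from h import *
R=down(np.radians(70)); p=np.array([.5805,-.0206,.13])
arm.grip(.05); arm.move_to(p,R); p[2]=.038; arm.move_l(p,R,feed=.08)
print(arm.current_ee_pos(),arm.current_force())
arm.grip(0); print(arm.current_width(),arm.current_grasp_force(),arm.current_force(),arm.current_torque())
q=np.array(arm.current_joint_positions(),float)
for d in (20,40): 
    t=q.copy(); t[5]-=d; arm.move_joints(t); print(arm.current_force(),arm.current_torque())
r=np.array(arm.current_tool_rot()); print(np.degrees(np.arctan2(r[1,0],r[0,0])),arm.current_ee_pos(),arm.current_width(),arm.current_t())
E
```

```text
[ 0.58081339 -0.02064025  0.03844846] [-0.442001   -0.00135728  0.50376559]
0.01309875138705284 29.989036917686462 [ 3.91838473 -0.68613364 -2.2135306 ] [-0.25747536 -0.65914274 -0.02146557]
[ 4.44609788 -1.41718658 -2.65251022] [-0.28460608 -0.94308841  0.05580181]
[ 7.47708747 -1.55201648 -5.30486187] [-1.32509090e-01 -1.28247054e+00  9.21482665e-04]
109.80335871877615 [ 0.58178492 -0.02077023  0.03812616] 0.012638293989939871 7.1
```

Width 13 mm and the turn succeeded. I'll release, rise and look.

```bash
python3 - <<'E'
from h import *
arm.grip(.05); p=np.array(arm.current_ee_pos()); p[2]=.20; arm.move_l(p,feed=.15)
R=down(np.radians(24)); x=R[:,0]
p=np.array([.55,.05,0])-x*.06; p[2]=.24; arm.move_to(p,R); arm.sleep(.3)
np.save("w2.npy",cal("wrist")[1]); im=arm.snapshot("wrist")[...,::-1]; cv2.imwrite("pics/w2.png",im)
print(arm.current_t())
C=cal("wrist"); u=[proj("wrist",q) for q in [(.525,.105,.134),(.5805,-.0206,.05)]]; print(u)
c=np.mean(u,0).astype(int); y0=max(c[1]-60,0); x0=max(c[0]-120,0); print(x0,y0)
cv2.imwrite("pics/w2c.png",cv2.resize(im[y0:y0+120,x0:x0+240],(800,400),interpolation=cv2.INTER_CUBIC))
E
```

```text
10.8667
[array([191.34684357, 130.10217674]), array([318.47906073, 125.96057943])]
134 68
```

View pics/w2c.png

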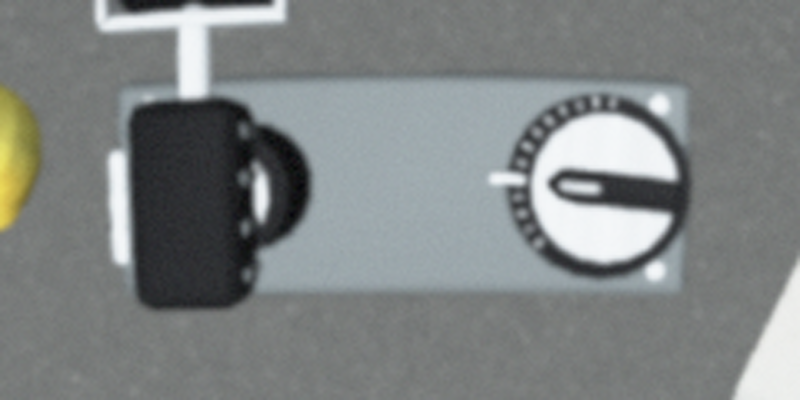

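The pointer line runs (555–602, 186) in the crop, nearly in line with the index at (505,179). The handle's top spans x 132–238 and y 98–308, with the button on its left at (118,207).

```bash
python3 - <<'E'
from h import *
C=(cal("wrist")[0],np.load("w2.npy")); im=cv2.imread("pics/w2.png")
P=lambda u,v,z: onplane("wrist",((u+.5)*.3-.5+134,(v+.5)*.3-.5+68,),z,C)
ang=lambda a,b: np.degrees(np.arctan2(a[1]-b[1],a[0]-b[0]))
g=cv2.cvtColor(im,cv2.COLOR_BGR2GRAY)
# disc: bright blob -> ellipse
m=np.zeros_like(g); m[90:155,288:342]=(g[90:155,288:342]>185)
n,l,st,ce=cv2.connectedComponentsWithStats(m); i=1+np.argmax(st[1:,4])
cn=max(cv2.findContours((l==i).astype(np.uint8),0,1)[0],key=cv2.contourArea)[:,0]
w=np.array([onplane("wrist",q,.0335,C)[:2] for q in cn]); (c,r)=cv2.minEnclosingCircle((w*1000).astype(np.float32)); print("disc",c,r)
d=np.array([*c])/1000
I=P(505,179,.031); print("index",I,ang(I,d),np.hypot(*(I[:2]-d)))
A,B=P(552,186,.0585),P(672,197,.0585);print("pointer",A,B,ang(A,B),ang(A,d))
for q in [(132,98),(238,98),(238,308),(132,308)]: print("handle",P(*q,.134).round(4))
b1,b2=P(118,152,.119),P(118,264,.119); print("button",b1,b2,ang(b1,b2),(b1+b2)/2)
print("plate",[P(*q,.014).round(4) for q in [(120,90),(687,84),(681,292)]])
E
```

```text
disc (581.6348266601562, -19.187726974487305) 28.57069969177246
index [0.56814927 0.01696645 0.031     ] 110.45557613926121 0.03858736392488788
pointer [0.57282977 0.00358153 0.0585    ] [ 0.58844714 -0.03796763  0.0585    ] 110.60008881002955 111.14190459733041
handle [0.5475 0.1335 0.134 ]
handle [0.5587 0.105  0.134 ]
handle [0.5036 0.082  0.134 ]
handle [0.4913 0.111  0.134 ]
button [0.52990834 0.13548516 0.119     ] [0.49821905 0.12289074 0.119     ] 21.67458114836855 [0.5140637  0.12918795 0.119     ]
plate [array([0.5409, 0.1728, 0.014 ]), array([ 0.6361, -0.0358,  0.014 ]), array([ 0.5577, -0.0711,  0.014 ])]
```

```bash
python3 - <<'E'
from h import *
R=down(np.radians(24)); p=np.array([.5243,.108,.17])
arm.grip(.068); arm.move_to(p,R); p[2]=.098; arm.move_l(p,R,feed=.08); print(arm.current_force())
arm.grip(0); print(arm.current_width(),arm.current_grasp_force(),arm.current_force())
z0=arm.current_ee_pos()[2]
for dz,f in [(.02,.05),(.05,.05),(.075,.05),(.102,.05),(.106,.03),(.109,.02),(.111,.02)]:
    p[2]=z0+dz; arm.move_l(p,R,feed=f); print(dz,np.round(arm.current_ee_pos()[2]-z0,4),np.round(arm.current_force(),1),round(arm.current_width(),4))
print(arm.current_t())
E
```

```text
[-0.36652044 -0.71389141  0.10243013]
0.036207355283838075 29.99157875776291 [-2.30541251 10.37836205  3.64938742]
0.02 0.0198 [ 0.2  9.9 -6.3] 0.0353
0.05 0.0497 [ 0.5  8.8 -7.7] 0.0356
0.075 0.0747 [ 1.9  9.4 -6.9] 0.0361
0.102 0.1016 [ 1.9  8.9 -8.7] 0.0356
0.106 0.1056 [ 1.5  9.5 -9.2] 0.0353
0.109 0.1085 [ 2.6  8.8 -8.6] 0.0356
0.111 0.1103 [  3.6   8.9 -12.3] 0.0356
17.0
```

```bash
python3 - <<'E'
from h import *
arm.sleep(.6); print(np.round(arm.current_force(),1),arm.current_width(),arm.current_grasp_force(),arm.current_ee_pos())
a=arm.snapshot("scene")[90:290,180:380,::-1]; b=arm.snapshot("side")[80:280,200:400,::-1]
cv2.imwrite("pics/end.png",cv2.resize(np.hstack([a,b]),(800,400),interpolation=cv2.INTER_CUBIC))
E
```

```text
[  2.3   9.2 -11.8] 0.03568056767640731 29.988020360469818 [0.52399379 0.10886272 0.20845565]
```

View pics/end.png

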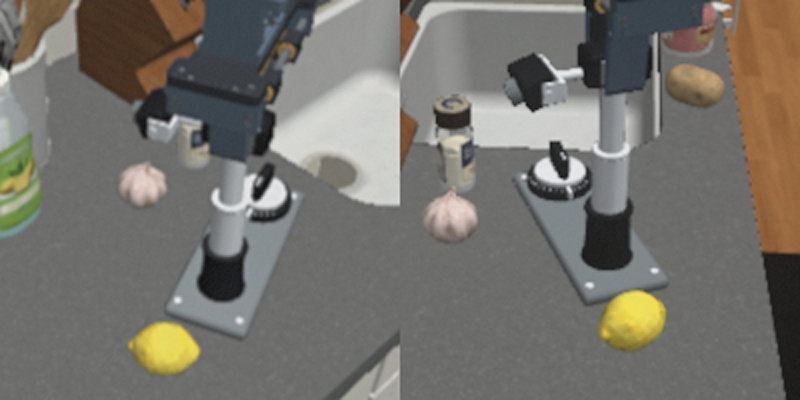

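The mast is fully extended and held, the dial pointer (side crop 560,165) faces the index (570,192), and the garlic and lemon have not moved.

```bash
python3 -c "
from rig import arm
print(arm.sign_off())"
```

```text
the job is handed in; nothing more can be done
None
```

I handed the job in after about 18 s of the 48 s, with the dial at its index mark, the mast held at its second stop with the button squeezed in, and the garlic and lemon not visibly moved; the rig did not report a verdict.

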